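# Clamp the painted tile in the decorating jig

### The arm

A 7-joint arm with a two-finger parallel gripper is mounted at the origin on the work surface. World frame = base frame: x ahead of the robot, y to its left, z up, the work surface at z = 0. Lengths are in mm, angles in rad, forces in N, time in s.
With the tool pointing down it reaches from about 425 to 800 mm from the base axis. Payload 8.3 kg.
Tool frame: the origin (TCP) lies between the finger pads; the fingertips stand manip.tips_ahead ahead of it and the grasp point (between the pads) lies 6 mm ahead of it (manip.tips_ahead is the distance from the TCP to the fingertips, in mm); z points along the fingers, y is the line along which they close (so a half turn about z gives the same grasp; the last joint's range is limited). The gripper opens to 85 mm and grips with 20 to 120 N. Pads are 22 mm wide; open, the fingers measure 114 mm over their backs; the gripper's body (76 mm by 85 mm) begins 54 mm behind the grasp point. The pads swing forward as they close: fully open they stand 13 mm farther back than shut.
Start: joints at [-1.364, 0.383, 0.016, 1.37, -0.006, 1.388, -0.046], TCP at [166.536, 602.387, 256.279] pointing down, gripper open.
Joint ranges: [-2.95, 2.95], [-0.25, 2.06], [-1.52, 1.56], [0.18, 2.33], [-1.44, 4.58], [0.02, 2.06], [-3.01, 3.01]. Speed limits (rad/s): [2.39, 2.39, 3.01, 3.01, 3.14, 3.14, 3.14].

### API

Orientations are given as a rotation vector (axis times angle).
In Python, from rig import manip gives the robot as it stands.
- The arm moves only by the shell command python3 -m jog 'ROWS' [FORCE]. ROWS is JSON, a list of rows, each a list of 7 numbers: the shift along the tool's x, y, z in m, then the turn, a rotation vector about the tool's x, y, z in rad, then the finger opening in m, from 0 to 0.0854. A call has 1 to 10 rows; each row shifts and turns the commanded pose from where the row before left it, along the tool's axes as they then stand; what a row does not reach is not made up. A row lasts 1/8 s, in which the tool goes at most 62.5 mm and 10.7 degrees, less where a joint would pass 70% of its speed; a pose out of reach is approached as far as the arm can. A call with a gripper value outside its range is refused whole. The fingers move at their own pace and stop on an object; FORCE is the grip in N (left out, the last holds). Time passes only in rows, so rows that do not move let the fingers close. It gives the time, the measured TCP pose, the force, the opening and the grip force at its end, in the units of the state.
- manip.observe(): the state, without advancing time (a new reading comes with each control period).
- manip.read_camera(name): name is "scene" or "top" or "wrist"; returns the picture (480x640x3 uint8, red, green, blue); there is no depth.
- manip.camera_params(name): a dict with "camera_matrix" (3x3 intrinsics, pixels), "extrinsics" (4x4, takes a point from camera to world coordinates); the wrist camera has in their place "mount" (4x4, takes a point from camera to tool coordinates, whose origin is the TCP and whose axes are the flange's). Camera axes: x right, y up, looking along -z (the intrinsics and any distortion apply to the point x, -y, -z); pixel columns grow to the right and rows downward; lengths in mm; the calibration is good to about 2 mm. A picture is of the moment at which its call begins: read the wrist's pose just before it. camera_params takes no time and is no camera call.
- manip.job_done(): hands the job in; it is judged then, once.
Trained networks look in the newest picture that a camera, given by its name, has taken for a name from the list of things; names that differ only in an ending like _2 or _b are one class to them, and where a whole thing is asked for, a point or a joint stands for the part that bears it (a point fixed in the world has none). Each returns a list of dicts, best first, with "p" (0 to 1); they miss things now and then, are a little off and sometimes report something else, mostly with a low value. They report only what shows in the picture. A call takes as long as a camera call.
- manip.boxes_of(camera, label): "rect" ([centre column, centre row, width, height] in pixels, round what is visible of it).
- manip.spot_point(camera, label): "point" ([column, row] in pixels: a listed point, or the origin of a listed thing).
The state is a dict: "clock": time; "qpos": joint angles; "joint_velocities": joint speeds; "effort": joint torques, N m; "position": TCP position; "tcp_rot": TCP orientation; "wrist_force": force on the tool from outside, world axes, zero at the start; "ft_torque": the same for the moment, N m; "width": finger opening in mm; "finger_force": force on a finger pad.
Only numpy, scipy, OpenCV 4.12 (cv2) and the standard library are available. Lean on these libraries where they do the work, as an engineer would, in place of code of your own. Each camera call takes 0.05 s, during which the arm holds its last target. There are 200 camera calls.

### The job

Clamp the painted tile in its jig: push the aluminium strap round until it has swung over the tile, fully home against its stop, then push the red-tipped cam lever all the way down so that the rubber foot bears on the tile. The back of a finger is enough for both and nothing needs to be picked up: the tile stays in its seat, and the paint pots, brush and crockery stay where they are.

Things in the scene. Friction and masses are not known exactly. Their poses are not given: they have to be found in the camera images.
- jig: Plywood decorating jig, fixed to the table, 220 x 300 x 18 mm. Origin: centre of its underside, on the table; z up; it can be yawed by up to 0.45 rad. In its frame the tile's seat is centred at (0, 50) mm, between fences 6 mm high; a clamp post stands at (0, -115) mm; a steel stop pin of 10 mm diameter, its top 58 mm above the table, stands at (17.5, -85) mm, on the strap's +x side.
- strap_pivot (a point): Point on the vertical axis of the clamp post, at the strap's mid-height, 54 mm above the table. The strap swings about this axis.
- home_mark (a point): Point fixed to the jig, 54 mm above the table, 150 mm from strap_pivot along the jig's +y: where strap_tip lies when the strap is fully home.
- strap_tip (a point): Free end of the strap, on its centre line at mid-height, 150 mm from strap_pivot. Aluminium bar 24 mm wide, 16 mm thick, underside 46 and top 62 mm above the table (18 mm clear of the tile); hub of 17 mm radius on the post, lever cheeks 119 to 141 mm out, bare between. The raised lever reaches 146 mm above the table: a push 35 to 70 mm from the pivot keeps a gripper's body off it.
- strap (a joint): Swing of the strap, rad. 0: fully home, along the jig's +y over the tile, against its stop. It grows counter-clockwise seen from above, towards the jig's -x side (the strap's direction is the jig's +y turned by this angle), to 1.6. It starts between 0.7 and 1.3. It stays where it is left; stiffness is friction alone, about 0.15 N m (about 3 N at 55 mm from the pivot).
- lever (a joint): Angle of the cam lever on the strap, rad. 0: upright. It grows as the lever is pushed over towards the post, to 1.5 when it is fully down, lying back along the top of the strap. It starts between 0 and 0.25 and stays where it is left; friction about 0.14 N m (some 2.5 N at 55 mm from its axle, a little more over the last part where the cam presses the foot on the tile).
- lever_axle (a point): Axle of the lever: 130 mm from the post axis along the strap, 74 mm above the table; the axle is level and square to the strap.
- lever_tip (a point): Outer end of the lever, 72 mm from its axle. The last 30 mm are a red plastic grip 24 mm wide and 12 mm thick; the stem below it is 13 mm wide and 8 mm thick. Fully down, the grip's upper face lies 80 to 86 mm above the table.
- foot: Rubber clamp foot, 28 mm diameter, under the strap 130 mm from the post axis. Origin: centre of its lower face, 4 mm above the tile's top with the lever up; the lever drives it down onto the tile (it touches from about 1.3 rad and presses with some 25 N fully down).
- tile: White ceramic tile with a blue and terracotta pattern, 150 x 150 x 10 mm, 0.45 kg, loose in its seat on the jig. Origin: centre of its underside, 18 mm above the table; its top is 28 mm above the table.
- pot: Small white paint pot with a blue cap, 32 mm diameter, 34 mm high, standing on the jig's board near the corner at the jig's (84, -115) mm; loose. Origin: centre of its underside.
- jar_red: Red paint jar, 52 mm diameter, 60 mm high, loose on the table on the jig's +x side. Origin: centre of its underside.
- jar_violet: Violet paint jar, the same size, loose on the table on the jig's +x side. Origin: centre of its underside.
- cup: White paper cup, 72 mm diameter at the rim, 90 mm high, loose on the table. Origin: centre of its underside.
- bowl: Green bowl, 120 mm diameter, 50 mm high, loose on the table. Origin: centre of its underside.
- mug: White mug, 80 mm diameter, 90 mm high, loose on the table. Origin: centre of its underside.
- brush: Brush lying on the table beyond the jig's +y edge, along the jig's x. Origin: under its middle, on the table.

How it is judged (in metres and radians):
On the way, in this order (a step that is already met when the one before it is completed fails the run):
1. the strap is swung fully home over the tile with the lever still up (value of joint strap below 0.08 rad and value of joint lever below 0.7 rad), for 0.2 s.
2. the lever is pushed fully down with the strap still home (value of joint strap below 0.08 rad and value of joint lever above 1.38 rad), for 0.2 s.
At the end, for the whole second after the job is handed in: Strap within 0.08 rad of home, lever beyond 1.38 rad, the foot pressing on the tile with more than 2 N, the tile at rest, flat and within 8 mm of where it started (all of step 2 and contact force between foot and tile above 2 N and distance of tile from where it was at the start of the episode below 0.008 m and linear speed of tile below 0.02 m/s and angle between tile's own z axis and vertical below 0.05 rad); the robot touches nothing.
It fails at once if the tile is lifted or shoved out of its seat (moved over 10 mm) (distance of tile from where it was at the start of the episode above 0.01 m).
It fails at once if the lever is pushed down before the strap is home (value of joint strap above 0.3 rad and value of joint lever above 1 rad).
It fails at once if a pot, jar, cup, bowl, mug or the brush is moved over 25 mm (distance of any of pot, jar_red, jar_violet, cup, bowl, mug, brush from where it was at the start of the episode above 0.025 m).
It fails at once if a pot, jar, cup, bowl or mug is tipped over (angle between any of pot, jar_red, jar_violet, cup, bowl, mug's own z axis and vertical above 0.5 rad).
It also fails if it takes over 54 s, if anything falls off the work surface, if the arm or the gripper's body presses on something with over 40 N, if the wrist force passes 120 N, or if a joint passes its speed limit or range.

## Working session

There is one attempt and no reset: what is moved stays moved. The work goes in short steps, Python scripts to look and compute and a shell command to move; the robot and the scene stay as the last step left them, time stands still between calls to the robot, and variables do not carry over. Pictures are saved under pics/ and viewed, at most 10 in all, crops included, and the job is handed in when it is done.

```bash
mkdir -p pics; ls; cat > h.py <<'E'
from rig import manip
import numpy as np, cv2
from scipy.spatial.transform import Rotation as R
def cam(name):
    p=manip.camera_params(name); K=np.array(p["camera_matrix"])
    if "extrinsics" in p: E=np.array(p["extrinsics"])
    else:
        s=manip.observe(); T=np.eye(4); T[:3,:3]=R.from_rotvec(s["tcp_rot"]).as_matrix(); T[:3,3]=s["position"]; E=T@np.array(p["mount"])
    return K,E,p
def ray(name,px):
    K,E,p=cam(name); d=p.get("distortion"); 
    u=np.linalg.inv(K)@[px[0],px[1],1]; v=E[:3,:3]@[u[0],-u[1],-u[2]]
    return E[:3,3],v/np.linalg.norm(v)
def atz(name,px,z):
    o,v=ray(name,px); return o+v*(z-o[2])/v[2]
def tri(a,b):
    A=np.zeros((3,3));B=np.zeros(3);
    for o,v in(a,b):
        P=np.eye(3)-np.outer(v,v);A+=P;B+=P@o
    x=np.linalg.solve(A,B); return x,[np.linalg.norm((np.eye(3)-np.outer(v,v))@(x-o)) for o,v in(a,b)]
def proj(name,X):
    K,E,p=cam(name); c=E[:3,:3].T@(np.array(X)-E[:3,3]); q=K@[c[0],-c[1],-c[2]]; return q[:2]/q[2]
E
python3 - <<'E'
from h import *
np.set_printoptions(precision=1,suppress=True)
for c in("scene","top"):
    im=manip.read_camera(c); cv2.imwrite(f"pics/{c}0.png",im[:,:,::-1]); print(c,manip.camera_params(c).keys())
pts={}
for l,z in[("strap_pivot",54),("home_mark",54),("strap_tip",54),("lever_axle",74),("lever_tip",140),("jig",0),("tile",18),("pot",18),("jar_red",0),("jar_violet",0),("cup",0),("bowl",0),("mug",0),("brush",0)]:
    r={}
    for c in("scene","top"):
        q=manip.spot_point(c,l)
        if q: r[c]=q[0]; print(l,c,np.array(q[0]["point"]),round(q[0]["p"],2),atz(c,q[0]["point"],z))
    if len(r)==2: print("   tri",*tri(*[ray(c,r[c]["point"]) for c in r]))
print(manip.observe(),manip.tips_ahead)
E
```

```text
pics
scene dict_keys(['camera_matrix', 'extrinsics'])
top dict_keys(['camera_matrix', 'extrinsics'])
strap_pivot scene [286.3 270.3] 0.76 [598.6 -99.8  54. ]
strap_pivot top [366.1 246.1] 0.79 [600.1 -99.3  54. ]
   tri [599.6 -99.8  54.5] [np.float64(0.6925456599473161), np.float64(0.6925456599472842)]
home_mark scene [330.6 235.6] 0.98 [595.5  53.6  54. ]
strap_tip scene [263.8 235. ] 0.86 [474.9 -34.1  54. ]
strap_tip top [331.4 304.2] 0.66 [469.1 -20.5  54. ]
   tri [466.9 -22.5  44.3] [np.float64(2.7524322389723643), np.float64(2.7524322389723284)]
lever_axle scene [268.6 226.1] 0.51 [480.5 -22.5  74. ]
lever_axle top [334.8 297.1] 0.63 [485.1 -27.9  74. ]
   tri [485.4 -27.7  78.8] [np.float64(0.2649223925326667), np.float64(0.26492239253267996)]
lever_tip scene [268.5 204.2] 0.57 [493.2 -30.1 140. ]
lever_tip top [338.8 292. ] 0.43 [496.2 -35.4 140. ]
   tri [496.7 -34.8 143.7] [np.float64(0.7779292442613649), np.float64(0.7779292442613839)]
jig scene [324.5 264. ] 0.87 [604.6  18.9   0. ]
jig top [312.8 253.5] 0.72 [587.8  23.7   0. ]
   tri [592.2  27.2 -11.6] [np.float64(4.
[... 1172 characters left out ...]
 [ 650.4 -366.2   -0.9] [np.float64(1.4016027517129617), np.float64(1.4016027517130378)]
brush scene [375.8 223.9] 0.9 [605.7 219.4   0. ]
brush top [234.2 244. ] 0.79 [610.7 212.9   0. ]
   tri [610.3 211.9   5.8] [np.float64(0.29894219149908396), np.float64(0.29894219149910856)]
{'clock': 1.5, 'qpos': array([-1.4,  0.4,  0. ,  1.4, -0. ,  1.4, -0. ]), 'joint_velocities': array([ 0.,  0., -0.,  0.,  0., -0., -0.]), 'effort': array([ -0. , -62.7,   0.8, -37.2,   0. ,   0. ,   0. ]), 'position': array([166.5, 602.4, 256.3]), 'tcp_rot': array([-0.4, -3.1,  0. ]), 'wrist_force': array([-0.1, -0.2,  0.4]), 'ft_torque': array([-0.,  0., -0.]), 'finger_force': 0.0, 'width': 84.87284688197467} 25.0
```

View pics/scene0.png

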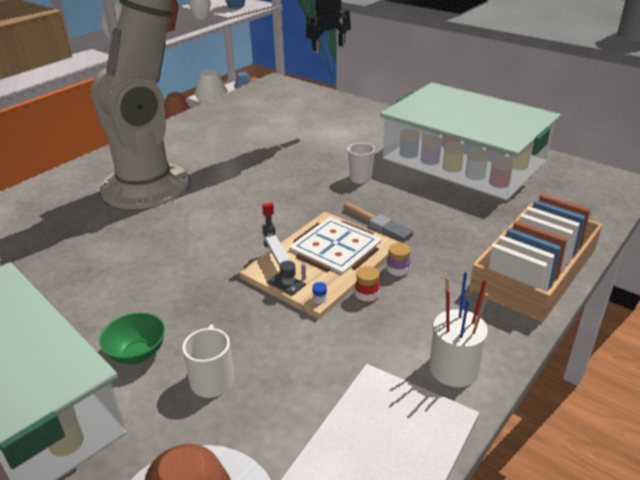

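View pics/top0.png

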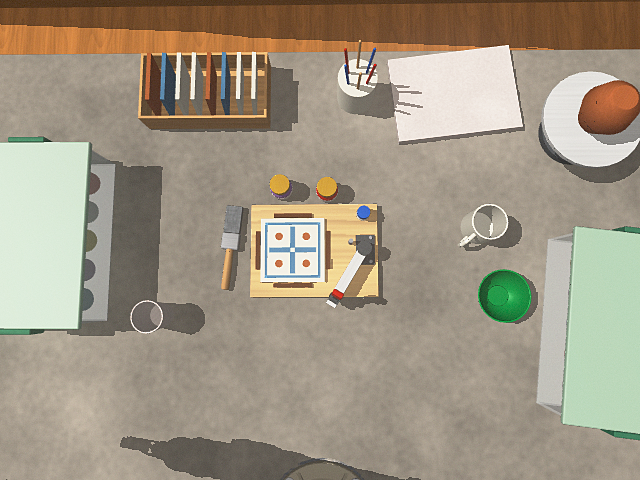

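```bash
python3 - <<'E'
from h import *
s=manip.observe(); print(R.from_rotvec(s["tcp_rot"]).as_matrix().round(3), manip.camera_params("wrist"))
E
```

```text
[[-0.964  0.267 -0.   ]
 [ 0.267  0.964 -0.   ]
 [ 0.    -0.    -1.   ]] {'camera_matrix': array([[408.44539421,   0.        , 318.88374689],
       [  0.        , 408.44539421, 233.51036098],
       [  0.        ,   0.        ,   1.        ]]), 'mount': array([[-5.84866000e-04,  9.46050382e-01,  3.24019030e-01,
         8.44997285e+01],
       [ 9.99999810e-01,  4.89722159e-04,  3.75175657e-04,
        -7.16534411e-01],
       [ 1.96255775e-04,  3.24019188e-01, -9.46050489e-01,
        -1.17632098e+02],
       [ 0.00000000e+00,  0.00000000e+00,  0.00000000e+00,
         1.00000000e+00]])}
```

The strap lies about 1.02 rad from home, running from the pivot at top (366,246) to its tip at (331,304). The jig is nearly unyawed, and the lever is upright with its red tip at scene (268,208). I'll square the tool to the world axes, close the fingers and approach.

```bash
python3 -m jog '[[0,0,0,0,0,-0.135,0],[0,0,0,0,0,-0.135,0],[-0.03,-0.044,0,0,0,0,0],[-0.03,-0.044,0,0,0,0,0],[-0.03,-0.044,0,0,0,0,0],[-0.03,-0.044,0,0,0,0,0],[-0.03,-0.044,0,0,0,0,0],[-0.03,-0.044,0,0,0,0,0],[-0.03,-0.044,0,0,0,0,0],[-0.03,-0.044,0,0,0,0,0]]' 20
python3 -m jog '[[-0.01,-0.05,0,0,0,0,0],[-0.01,-0.05,0,0,0,0,0],[-0.01,-0.05,0,0,0,0,0],[-0.01,-0.05,0,0,0,0,0],[-0.01,-0.05,0,0,0,0,0],[-0.01,-0.05,0,0,0,0,0],[-0.01,-0.03,0,0,0,0,0],[0,0,0,0,0,0,0]]'
python3 - <<'E'
from h import *
np.set_printoptions(precision=3,suppress=True)
s=manip.observe(); print(R.from_rotvec(s["tcp_rot"]).as_matrix(),s["position"],s["width"],s["clock"],manip.tips_ahead)
cv2.imwrite("pics/w1.png",manip.read_camera("wrist")[:,:,::-1])
for l,z in[("strap_pivot",54),("home_mark",54),("strap_tip",54),("lever_axle",74),("lever_tip",144),("tile",18),("jig",0)]:
    q=manip.spot_point("wrist",l)
    if q: print(l,np.array(q[0]["point"]),q[0]["p"],atz("wrist",q[0]["point"],z))
E
```

```text
clock: 2.75
position: [407.4, 248.9, 256.6]
tcp_rot: [-0.001, 3.141, 0.001]
wrist_force: [0.2, 0.5, -0.5]
width: 0.0
finger_force: 0.0
clock: 3.75
position: [476.8, -82.3, 256.5]
tcp_rot: [0.007, 3.141, -0.001]
wrist_force: [-0.1, 0.3, 0.4]
width: 0.4
finger_force: 0.0
[[-1.     0.005  0.001]
 [ 0.005  1.    -0.001]
 [-0.001 -0.001 -1.   ]] [476.791 -82.311 256.535] 0.4462507237069734 3.75 25.0
strap_tip [398.6 194.8] 0.92 [468.541 -14.696  54.   ]
lever_axle [388.6 222.3] 0.59 [485.399 -25.008  74.   ]
lever_tip [388.9 222.1] 0.7 [463.533 -37.462 144.   ]
tile [474.6 310.1] 0.96 [593.331  74.526  18.   ]
```

```bash
python3 -m jog '[[-0.04,-0.04,0,0,0,0,0],[0,0,0.05,0,0,0,0],[0,0,0.05,0,0,0,0],[0,0,0.05,0,0,0,0],[0,0,0.04,0,0,0,0],[0,0,0,0,0,0,0]]'
python3 -m jog '[[-0.012,0.013,0,0,0,0,0],[-0.012,0.013,0,0,0,0,0],[-0.005,0.015,0,0,0,0,0],[-0.005,0.015,0,0,0,0,0],[-0.007,0.006,0,0,0,0,0],[-0.007,0.005,0,0,0,0,0],[-0.007,0.005,0,0,0,0,0],[-0.005,0.005,0,0,0,0,0],[0,0,0,0,0,0,0]]'
python3 - <<'E'
from h import *
cv2.imwrite("pics/s2.png",cv2.resize(manip.read_camera("scene")[170:340,200:440,::-1],None,fx=3,fy=3))
E
```

```text
clock: 4.9
position: [514.4, -118.6, 63.8]
tcp_rot: [0.001, -3.135, -0.0]
wrist_force: [-0.3, 0.1, 0.5]
width: 0.3
finger_force: 0.0
clock: 6.02
position: [573.9, -44.2, 65.4]
tcp_rot: [-0.003, -3.135, 0.002]
wrist_force: [-13.8, -5.9, 7.0]
width: -0.0
finger_force: 7.0
```

View pics/s2.png

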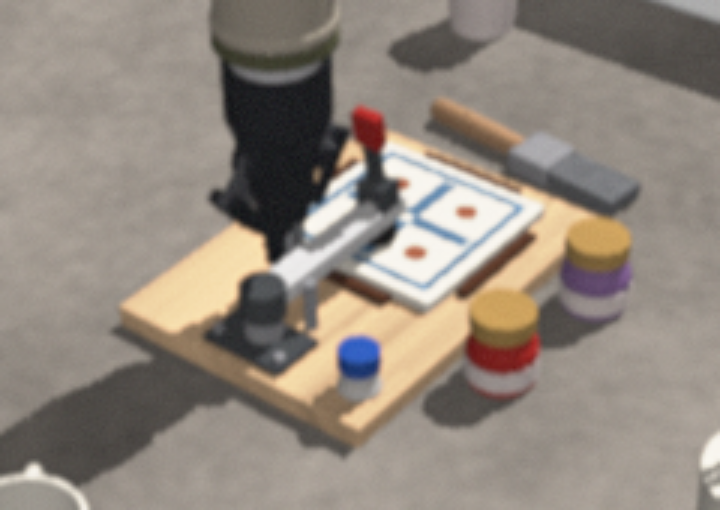

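The strap is now over the tile and lies close to the stop pin (crop ~(310,300)), with the lever upright at (368,130). I'll nudge it a little more to confirm it is against the stop.

```bash
python3 -m jog '[[-0.003,0,0,0,0,0,0],[0,0,0,0,0,0,0],[0,0,0,0,0,0,0]]'
python3 -m jog '[[0.02,-0.01,0,0,0,0,0],[0.02,0,-0.03,0,0,0,0],[0,0,-0.06,0,0,0,0],[0,0,-0.05,0,0,0,0],[0,0.05,0,0,0,0,0],[0,0.05,0,0,0,0,0],[0,0,0,0,0,0,0]]'
python3 - <<'E'
from h import *
np.set_printoptions(precision=3,suppress=True)
manip.read_camera("scene");manip.read_camera("top");manip.read_camera("wrist")
for l,z in[("strap_pivot",54),("home_mark",54),("strap_tip",54),("lever_axle",74),("lever_tip",144)]:
  for c in("scene","top","wrist"):
    q=manip.spot_point(c,l)
    if q: print(l,c,np.array(q[0]["point"]),q[0]["p"],atz(c,q[0]["point"],z))
E
```

```text
clock: 6.45
position: [574.1, -44.2, 65.2]
tcp_rot: [-0.004, -3.129, -0.001]
wrist_force: [-26.8, -4.6, 18.4]
width: 0.0
finger_force: 13.7
clock: 7.32
position: [540.0, 54.1, 206.4]
tcp_rot: [-0.015, 3.141, 0.005]
wrist_force: [-0.3, -0.4, -1.0]
width: -0.2
finger_force: 0.0
strap_pivot scene [286.2 271.8] 0.89 [ 601.719 -103.663   54.   ]
strap_pivot top [369.6 246.4] 0.58 [ 599.432 -107.27    54.   ]
strap_pivot wrist [121.5 294.3] 0.7 [ 594.753 -100.032   54.   ]
home_mark scene [136.8 350.9] 0.62 [ 538.317 -433.828   54.   ]
home_mark top [312.9 252.7] 0.23 [585.043  21.489  54.   ]
home_mark wrist [326.2 291.5] 0.88 [592.572  51.35   54.   ]
strap_tip scene [332.3 238.9] 0.74 [606.277  45.847  54.   ]
strap_tip wrist [328.2 294. ] 0.7 [594.508  53.403  54.   ]
lever_axle scene [326.1 229.8] 0.76 [591.672  42.784  74.   ]
lever_axle wrist [299.1 310.7] 0.96 [596.997  33.205  74.   ]
lever_tip scene [319.  207.8] 0.53 [592.832  18.574 144.   ]
lever_tip wrist [271.8 374.6] 0.71 [595.329  22.114 144.   ]
```

The strap is at its stop: an extra 13 N produced no movement. The lever axle is at about (597,32), with the lever nearly upright. Now I'll push the lever over.

```bash
python3 -m jog '[[-0.028,0.01,0,0,0,0,0],[-0.028,0.01,0,0,0,0,0],[0,0,0.05,0,0,0,0],[0,0,0,0,0,0,0]]'
python3 -m jog '[[0,-0.02,0,0,0,0,0],[0,-0.02,0.002,0,0,0,0],[0,-0.012,0.004,0,0,0,0],[0,-0.01,0.006,0,0,0,0],[0,-0.01,0.008,0,0,0,0],[0,-0.005,0.007,0,0,0,0],[0,-0.005,0.007,0,0,0,0],[0,0,0,0,0,0,0]]'
python3 - <<'E'
from h import *
cv2.imwrite("pics/s3.png",cv2.resize(manip.read_camera("scene")[150:320,200:440,::-1],None,fx=3,fy=3))
E
```

```text
clock: 8.72
position: [593.1, 67.5, 152.6]
tcp_rot: [0.001, -3.134, 0.003]
wrist_force: [-0.9, -0.1, 0.2]
width: -0.3
finger_force: 0.0
clock: 9.72
position: [594.8, -14.9, 121.1]
tcp_rot: [-0.0, -3.139, 0.001]
wrist_force: [0.6, 0.2, -0.1]
width: -0.0
finger_force: 0.0
```

View pics/s3.png

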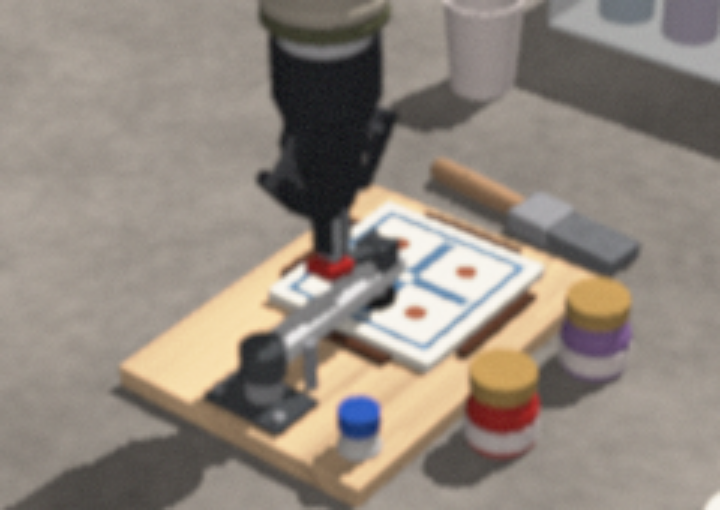

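The lever is most of the way down, with its red grip at crop (330,265) under the fingertips. Next I'll press straight down.

```bash
python3 -m jog '[[0,0,0.006,0,0,0,0],[0,0,0.005,0,0,0,0],[0,0,0.003,0,0,0,0],[0,0,0,0,0,0,0],[0,0,0,0,0,0,0]]'
python3 -m jog '[[0,0,0.003,0,0,0,0],[0,0,0,0,0,0,0],[0,0,0,0,0,0,0]]'
```

```text
clock: 10.4
position: [595.9, -15.2, 108.9]
tcp_rot: [0.001, 3.141, -0.001]
wrist_force: [-2.3, -3.1, 7.9]
width: -0.3
finger_force: 3.9
clock: 10.78
position: [596.2, -15.4, 108.2]
tcp_rot: [0.001, 3.14, 0.001]
wrist_force: [-10.1, -2.3, 26.4]
width: -0.3
finger_force: 13.2
```

```bash
python3 -m jog '[[0,0,0.003,0,0,0,0],[0,0,0,0,0,0,0],[0,0,0,0,0,0,0]]'
python3 -m jog '[[0,0,-0.03,0,0,0,0],[0,0,-0.05,0,0,0,0],[0,0,-0.05,0,0,0,0],[0.06,0,0,0,0,0,0],[0.06,0,0,0,0,0,0],[0,0,0,0,0,0,0],[0,0,0,0,0,0,0]]'
python3 - <<'E'
from h import *
a=cv2.resize(manip.read_camera("scene")[190:310,240:420,::-1],None,fx=3,fy=3)
cv2.imwrite("pics/s4.png",a); cv2.imwrite("pics/w4.png",manip.read_camera("wrist")[:,:,::-1])
for l,z in[("lever_tip",78),("strap_tip",54),("lever_axle",74),("tile",18)]:
  for c in("scene","wrist"):
    q=manip.spot_point(c,l)
    if q: print(l,c,q[0]["p"],atz(c,q[0]["point"],z).round(1))
E
```

```text
clock: 11.15
position: [596.5, -15.5, 107.5]
tcp_rot: [0.001, 3.138, 0.002]
wrist_force: [-19.1, -1.3, 46.1]
width: -0.1
finger_force: 22.9
clock: 12.02
position: [475.9, -13.8, 232.6]
tcp_rot: [-0.002, 3.141, 0.002]
wrist_force: [0.3, -0.0, 0.1]
width: -0.0
finger_force: 0.0
lever_tip scene 0.58 [595.4 -45.   78. ]
strap_tip scene 0.57 [600.2  46.1  54. ]
strap_tip wrist 0.78 [595.   53.6  54. ]
lever_axle scene 0.74 [596.2  34.2  74. ]
lever_axle wrist 0.72 [597.1  33.7  74. ]
tile scene 0.83 [598.1  64.5  18. ]
tile wrist 0.82 [597.   69.9  18. ]
```

View pics/s4.png

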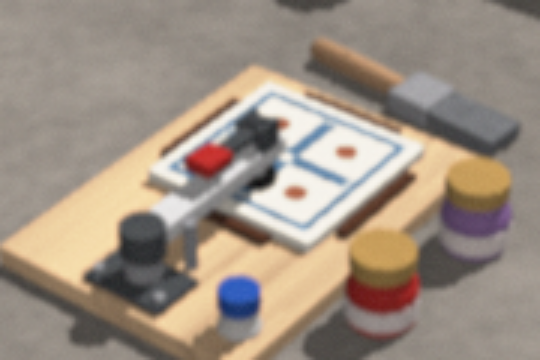

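View pics/w4.png

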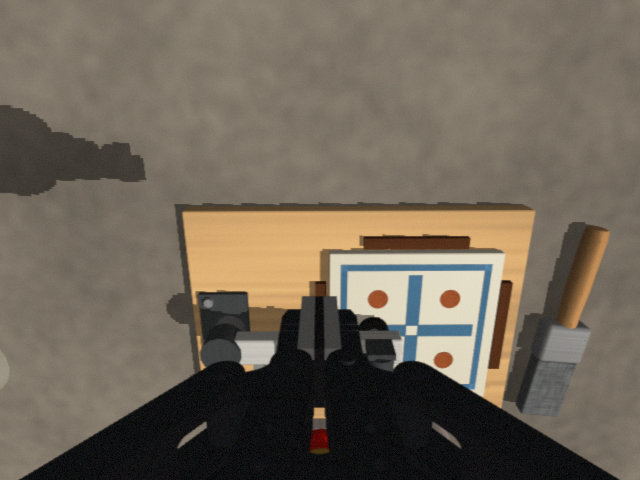

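The red grip now lies flat along the strap at crop (210,158). The strap is still home and the tile is seated. The press ended on a hard stop with the fingertips at about 82 mm, inside the 80–86 mm range for fully down, so I'm handing in.

```bash
python3 -c "
from rig import manip
print(manip.job_done())"
```

```text
the job is handed in; nothing more can be done
None
```

The strap is home against its stop, the lever is fully down on the seated tile, and the job was handed in at about 12 s. The foot's force on the tile was not measured directly, and no verdict came back.

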